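# Switch on and set the lamp of a microscope light base

## Robot

A 6-joint arm with a two-finger parallel gripper is mounted at the origin on the work surface. World frame = base frame: x ahead of the robot, y to its left, z up, the work surface at z = 0. Lengths are in mm, angles in rad, forces in N, time in s.
With the tool pointing down it reaches from about 300 to 775 mm from the base axis. Payload 14.6 kg.
Tool frame: the origin (TCP) lies at the very end of the fingers, on their centre line; the grasp point (between the pads) lies 19 mm behind it (grip_point_offset is the distance from the TCP to the grasp point, in mm); z points along the fingers, y is the line along which they close (so a half turn about z gives the same grasp; the last joint's range is limited). The gripper opens to 94 mm and grips with 3 to 60 N. Pads are 16 mm wide; open, the fingers measure 119 mm over their backs; the gripper's body (75 mm by 177 mm) begins 78 mm behind the grasp point.
Start: joints at [1.179, 0.3, 1.521, -0, 1.321, -0.067], TCP at [175.513, 521.234, 205.446] pointing down, gripper open.
Joint ranges: [-3.03, 3.03], [-0.79, 2.21], [0.23, 2.52], [-1.04, 4.18], [0, 3.07], [-2.55, 2.55]. Speed limits (rad/s): [2.22, 2.22, 2.57, 3.14, 3.14, 3.14].

## Interface

Orientations are given as [roll, pitch, yaw] about the fixed x, y, z axes, in that order (R = Rz(yaw) Ry(pitch) Rx(roll)).
In Python, from cell import read_state, camera, camera_info, sign_off, grip_point_offset gives the robot as it stands.
- The arm moves only by the shell command python3 -m handwheel 'ROWS' [FORCE]. ROWS is text: rows parted by semicolons, each of 5 numbers parted by spaces: the shift along the world's x, y, z in units of 40 mm (1.0 is 40 mm), then the turn about the world's z in units of 5 degrees (1.0 is 5 degrees), then the closure, from 0 (fully open) to 1 (shut). In form: dx dy dz yaw gripper; .... A call has 1 to 12 rows; each row shifts and turns the commanded pose from where the row before left it; what a row does not reach is not made up. A row lasts 1/12 s, in which the tool goes at most 41.7 mm and 7.16 degrees, less where a joint would pass 70% of its speed; a pose out of reach is approached as far as the arm can. A call is refused whole if a number of a shift passes 1 or a number of a turn 1, either way. A call with a gripper value outside its range is refused whole. The fingers move at their own pace and stop on an object; FORCE is the grip in N (left out, the last holds). Time passes only in rows, so rows that do not move let the fingers close. It gives the time, the measured TCP pose, the force, the opening and the grip force at its end, in the units of the state.
- read_state(): the state, without advancing time (a new reading comes with each control period).
- camera(name): name is "side" or "top"; returns (picture, depth): 480x640x3 uint8, red, green, blue; 480x640 float32, mm along the optical axis (not along the pixel's ray), 0 where there is no reading.
- camera_info(name): a dict with "intrinsics" (3x3 intrinsics, pixels), "world_from_camera" (4x4, takes a point from camera to world coordinates). Camera axes: x right, y down, z forward; pixel columns grow to the right and rows downward; lengths in mm; the calibration is good to about 2 mm. A picture is of the moment at which its call begins. camera_info takes no time and is no camera call.
- sign_off(): hands the job in; it is judged then, once.
The state is a dict: "clock": time; "joints": joint angles; "qd": joint speeds; "effort": joint torques, N m; "eef_pos": TCP position; "eef_rot": TCP orientation; "wrist_force": force on the tool from outside, world axes, zero at the start; "moment": the same for the moment, N m; "finger_gap": finger opening in mm; "finger_force": force on a finger pad.
Only numpy, scipy, OpenCV 4.12 (cv2) and the standard library are available. Lean on these libraries where they do the work, as an engineer would, in place of code of your own. Each camera call takes 0.05 s, during which the arm holds its last target. There are 200 camera calls.

## Task

Get the light base ready for viewing the blue sample dish: push the orange dimmer lever fully back to its idle stop, and only then press the yellow lamp button all the way down and let it go. Next slide the blue dish over the light base, without lifting it, until it is centred on the round window, and finally swing the dimmer lever up to point at the green marker. Leave the green marker and the other things on the bench where they are, and let go of everything.

Things in the scene. Friction and masses are not known exactly. Their poses are not given: they have to be found in the camera images.
- light_base: white slab, 240 (x) x 180 (y) x 50 mm high, fixed to the bench, its flat top 50 mm above the bench; origin at the centre of its underside. It stands to the left or to the right of the control box, turned up to about 25 degrees
- window (a point): centre of the round glowing yellowish-white window (76 mm across, with a thin black rim, flush) in the top of the light base, at +55 mm in the base's x
- dish: closed sample dish, a flat round box 59 mm across and 18 mm high with a blue lid rim and blue contents, about 40 to 90 g, standing loose on the light base at the end away from the window; origin at the centre of its underside
- control_box: grey lamp control box with a dark top, 180 (x) x 200 (y) x 45 mm high, fixed to the bench; origin at the centre of its underside; it carries lever, marker and lamp button
- lever_pivot (a point): point on the upright axis of the dimmer lever, at the top face of the control box (45 mm above the bench), 20 mm from the box's centre in its x; the lever's black hub is 28 mm across and reaches 20 mm above the top face
- lever_knob (a point): centre of the top of the orange upright knob at the lever's free end: a post 16 mm in diameter, from 10 to 55 mm above the top face (its top 100 mm above the bench), on a radius of 70 mm round the pivot; a flat aluminium arm 10 to 16 mm above the top face joins it to the hub
- lever (a joint): dimmer lever angle in rad, 0 (idle stop, beside the small red block, 12 mm high, on the top face) to 2.2 (full), counter-clockwise seen from above. Seen from the pivot the lever points, in the control box's frame, along the azimuth pi - 1.1 + angle (from the box's +x, counter-clockwise), so it sweeps over the side of the box that faces -x. It stays where it is left; about 2 N at the knob moves it. A row of white dots, growing from idle to full, follows its sweep
- marker (a joint): angle of the green marker, rad, same axis, zero and direction as lever: the lever points at the marker when the two numbers are equal. The marker can be turned, but only stiffly
- marker_tip (a point): centre of the top of the green marker, a flat tab 22 x 9 mm lying on the box's top face (5 mm high), 94 mm from the pivot, outside the lever's knob
- lamp_top (a point): centre of the top of the yellow round lamp button, 28 mm across, its top 67 mm above the bench, in a black collar 44 mm across on the control box, 48 mm beyond the lever pivot in the box's +x; it is pressed straight down
- lamp (a joint): travel of the lamp button in m, 0 released to 0.006 fully down; a spring brings it back, fully down takes about 5 N
- spare_dishes: bystander: two closed dishes with red contents, stacked, 59 mm across and 36 mm high; origin at the centre of the underside
- stain_jar: bystander: amber jar, 56 mm across, 85 mm high; origin at the centre of the underside
- slide_box: bystander: green box for slides, about 87 x 102 x 36 mm; origin at the centre of the underside

How it is judged (in metres and radians):
On the way, in this order (a step that is already met when the one before it is completed fails the run):
1. the dimmer lever is pushed back to its idle stop (within 0.08 rad) (value of joint lever below 0.08 rad), for 0.2 s.
2. the lamp button is pressed down (over 4 mm) with the lever at idle (value of joint lamp above 0.004 m and value of joint lever below 0.12 rad), for 0.02 s.
3. the blue dish stands on the window, centred within 10 mm, at rest and released (horizontal distance between dish and window below 0.01 m and z of dish in the frame of window below 0.004 m and angle between dish's own z axis and vertical below 0.08 rad and linear speed of dish below 0.02 m/s and contact force between dish and the fingers below 0.1 N), for 0.2 s.
4. the dimmer lever points at the green marker (within 0.1 rad) (angle between the x axis of lever_knob and the x axis of marker_tip, either way round below 0.1 rad), for 0.2 s.
At the end, for the whole second after the job is handed in: the lever points at the green marker within 0.1 rad (about 6 degrees) and is still, the lamp button is up again, and the blue dish stands flat and still on the light base, centred on the window within 10 mm (angle between the x axis of lever_knob and the x axis of marker_tip, either way round below 0.1 rad and velocity of joint lever between -0.05 and 0.05 rad/s and value of joint lamp below 0.002 m and horizontal distance between dish and window below 0.01 m and z of dish in the frame of window between -0.004 and 0.004 m and angle between dish's own z axis and vertical below 0.08 rad and linear speed of dish below 0.02 m/s); the robot touches nothing.
It fails at once if the lamp button is pressed while the dimmer lever is not at idle (over 0.15 rad) (value of joint lamp above 0.003 m and value of joint lever above 0.15 rad).
It fails at once if the dish is lifted more than 10 mm off the light base (z of dish in the frame of window above 0.01 m).
It fails at once if the dish tips or falls off the light base (angle between dish's own z axis and vertical above 0.35 rad or z of dish in the frame of window below -0.015 m).
It fails at once if the green marker is shifted by more than 8 mm (distance of marker_tip from where it was at the start of the episode above 0.008 m).
It fails at once if a bystander is moved by more than 20 mm (distance of any of spare_dishes, stain_jar, slide_box from where it was at the start of the episode above 0.02 m).
It also fails if it takes over 66 s, if anything falls off the work surface, if the arm or the gripper's body presses on something with over 40 N, if the wrist force passes 120 N, or if a joint passes its speed limit or range.

## Working session

There is one attempt and no reset: what is moved stays moved. The work goes in short steps, Python scripts to look and compute and a shell command to move; the robot and the scene stay as the last step left them, time stands still between calls to the robot, and variables do not carry over. Pictures are saved under pics/ and viewed, at most 10 in all, crops included, and the job is handed in when it is done.

```bash
mkdir -p pics; python3 - <<'E'
from cell import *
import cv2,numpy as np
for n in("top","side"):
    p,d=camera(n);cv2.imwrite(f"pics/{n}0.png",p[:,:,::-1]);np.savez(f"{n}0.npz",p=p,d=d)
    i=camera_info(n);print(n,np.round(i["intrinsics"],1).tolist(),np.round(i["world_from_camera"],3).tolist())
print(read_state(),grip_point_offset)
E
```

```text
top [[551.9, 0.0, 321.2], [0.0, 551.9, 251.3], [0.0, 0.0, 1.0]] [[0.017, -0.994, 0.109, 515.554], [-1.0, -0.017, -0.001, 5.249], [0.002, -0.109, -0.994, 1251.941], [0.0, 0.0, 0.0, 1.0]]
side [[492.6, 0.0, 319.4], [0.0, 492.6, 243.4], [0.0, 0.0, 1.0]] [[0.734, -0.488, 0.472, 66.251], [-0.679, -0.531, 0.507, -626.075], [0.003, -0.693, -0.721, 961.276], [0.0, 0.0, 0.0, 1.0]]
{'clock': 0.1, 'joints': array([ 1.17938808e+00,  3.00376153e-01,  1.52151892e+00, -1.57269017e-05,
        1.32071495e+00, -6.66099354e-02]), 'qd': array([ 0.00015616, -0.00011983, -0.00233023, -0.00095149,  0.00021079,
        0.00098569]), 'effort': array([ 1.70054354e-03, -5.32651484e+01, -3.53275466e+01,  7.10224779e-02,
        2.36251310e-02, -5.87416298e-05]), 'eef_pos': array([175.43489613, 521.01715129, 204.9647107 ]), 'eef_rot': array([-3.14057652e+00, -5.25171600e-05,  2.81679822e+00]), 'wrist_force': array([0.70378241, 0.14120701, 0.22406094]), 'moment': array([-0.0215004 , -0.02382754,  0.01668687]), 'finger_force': 0.0, 'finger_gap': 94.24205162889533} 18.8
```

View pics/top0.png

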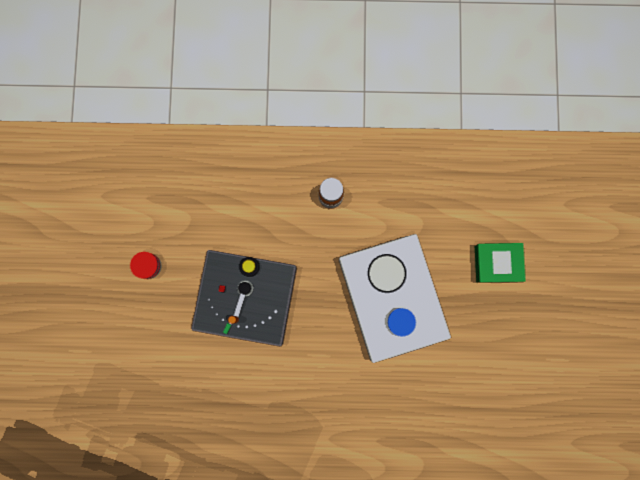

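View pics/side0.png

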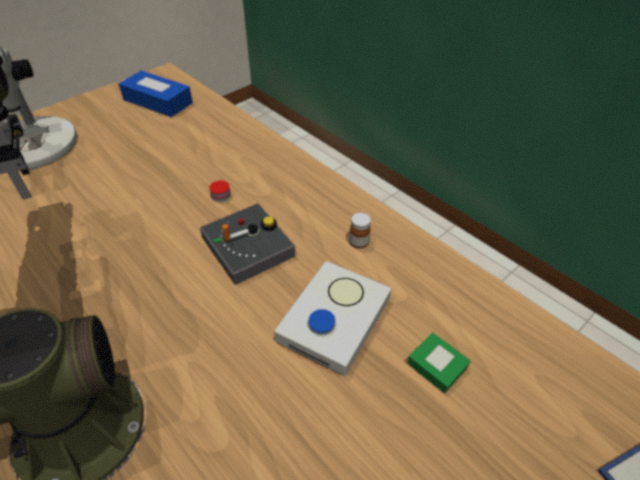

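The top view shows the control box with its lamp at (249,267), hub at (245,288), knob at (232,321), green marker at (228,327) and red idle block at (222,289). The white base has its window at (387,273) and the dish at (401,321). The jar is at (331,190), the red dishes at (145,265) and the slide box at (500,262).

```bash
cat >h.py <<'E'
from cell import *
import cv2,numpy as np
R={'orange':((5,150,120),(17,255,255)),'yellow':((24,150,120),(34,255,255)),'green':((50,120,60),(80,255,255)),'blue':((105,150,80),(125,255,255)),'red':((0,150,80),(4,255,255))}
def ray(n,uv,z):
    i=camera_info(n);T=i["world_from_camera"]
    d=T[:3,:3]@np.linalg.solve(i["intrinsics"],[uv[0],uv[1],1.]);o=T[:3,3]
    return o+d*(z-o[2])/d[2]
def blob(p,c,box,amin=4):
    x0,y0,x1,y1=box
    m=cv2.inRange(cv2.cvtColor(p,cv2.COLOR_RGB2HSV),*[np.array(v) for v in R[c]])[y0:y1,x0:x1]
    n,_,s,ce=cv2.connectedComponentsWithStats(m)
    k=1+np.argmax(s[1:,4]); return ce[k]+[x0,y0],s[k]
def dark_ellipse(p,box,lo,hi):
    pass
E
python3 - <<'E'
from h import *
p=np.load("top0.npz")['p'];q=np.load("side0.npz")['p']
CB=(190,245,300,350);CS=(195,200,300,285)
def show(name,c,bt,bs,z):
    for n,im,b in(("top",p,bt),("side",q,bs)):
        try:
            ce,s=blob(im,c,b);print(name,n,ce.round(1),s.tolist(),ray(n,ce,z).round(1))
        except Exception as e:print(name,n,e)
show('knob','orange',CB,CS,100)
show('lamp','yellow',CB,CS,67)
show('marker','green',CB,CS,50)
show('redblock','red',(200,270,235,300),(232,210,250,228),57)
show('dish','blue',(380,300,425,345),(300,300,345,340),68)
# boxes: outlines by brightness
g=cv2.cvtColor(p,cv2.COLOR_RGB2HSV)
def rect(m,z,b):
    x0,y0,x1,y1=b
    c=max(cv2.findContours(m[y0:y1,x0:x1],cv2.RETR_EXTERNAL,cv2.CHAIN_APPROX_NONE)[0],key=cv2.contourArea)+np.array([x0,y0])
    w=np.array([ray("top",u,z)[:2] for u in c[:,0]],np.float32)
    return cv2.minAreaRect(w)
mb=cv2.inRange(g,(0,0,150),(180,60,255));mb|=cv2.inRange(g,(105,150,80),(125,255,255))
print('base',rect(mb,50,(330,225,460,370)))
md=cv2.inRange(g,(0,0,0),(180,90,110));print('box',rect(cv2.morphologyEx(md,cv2.MORPH_CLOSE,np.ones((9,9))),45,CB))
# window rim: dark pixels inside base
m=cv2.inRange(g,(0,0,0),(180,255,90))[250:297,362:412]
c=max(cv2.findContours(m,cv2.RETR_EXTERNAL,cv2.CHAIN_APPROX_NONE)[0],key=cv2.contourArea)
e=cv2.fitEllipse(c);print('window',e,ray("top",np.array(e[0])+[362,250],50))
# hub: disc darkest
crop=cv2.resize(p[245:350,190:300],None,fx=5,fy=5,interpolation=cv2.INTER_CUBIC);cv2.imwrite("pics/box.png",crop[:,:,::-1])
for n,u in(("top",(245,288)),("side",(252.5,229.5))):print('hub',n,ray(n,u,65))
E
```

```text
knob top [231.7 319.3] [38, 71, 8, 8, 46] [497.5 187.4 100. ]
knob side [224.8 226.5] [27, 24, 6, 6, 28] [494.9 182.4 100. ]
lamp top [248.2 265.7] [52, 15, 13, 13, 124] [612.2 161.   67. ]
lamp side [268.1 220.3] [68, 17, 11, 8, 63] [608.9 155.4  67. ]
marker top [226.6 328.1] [33, 78, 8, 11, 48] [477.8 205.7  50. ]
marker side [216.5 240.2] [18, 39, 8, 4, 23] [474.7 202.1  50. ]
redblock top [221.3 288.2] [19, 15, 6, 7, 36] [563.2 218.9  57. ]
redblock side [240.6 220.5] [7, 9, 5, 4, 17] [560.8 213.2  57. ]
dish top [401.2 321.8] [8, 9, 28, 27, 596] [ 497.9 -168.5   68. ]
dish side [321.4 320.6] [9, 10, 25, 22, 440] [ 494.9 -173.2   68. ]
base ((550.2464599609375, -156.45803833007812), (238.1045379638672, 178.03167724609375), 18.266393661499023)
box ((544.8429565429688, 171.51058959960938), (200.6841278076172, 178.65731811523438), 80.94439697265625)
window ((24.47946548461914, 22.894071578979492), (37.351234436035156, 37.99870300292969), 143.9073486328125) [ 602.93424504 -138.81311511   50.        ]
hub top [564.17766614 166.67634694  65.        ]
hub side [558.71568533 157.51440302  65.        ]
```

View pics/box.png

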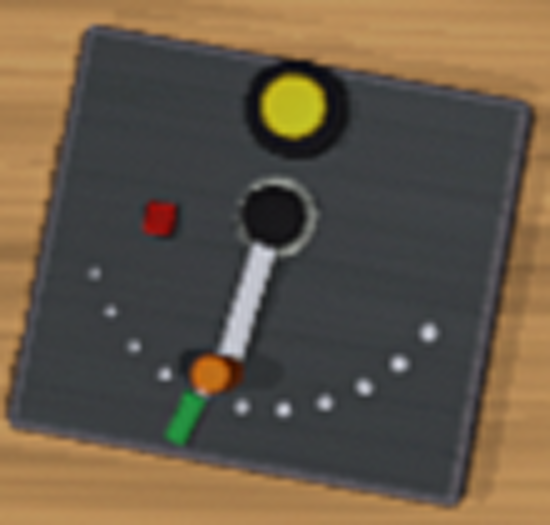

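```bash
python3 -m handwheel '0.5 -0.6 0 0 1;0.6 -0.7 0 0 1;0.6 -0.7 0 0 1;0.6 -0.7 0 0 1;0.6 -0.7 0 0 1;0.6 -0.7 0 0 1;0.6 -0.7 0 0 1;0.6 -0.7 0 0 1;0.6 -0.7 0 0 1;0.6 -0.7 0 0 1;0.6 -0.7 0 0 1;0.6 -0.7 0 0 1' 20
```

```text
clock: 1.1
eef_pos: [460.3, 187.5, 205.4]
eef_rot: [-3.142, -0.0, 2.817]
wrist_force: [-0.3, 0.5, -0.0]
finger_gap: 17.8
finger_force: 0.0
```

```bash
python3 -m handwheel '0.35 -0.4 0 0 1;0.35 -0.35 0 0 1;0 0 -0.8 0 1;0 0 -0.8 0 1;0 0 -0.5 0 1;0 0 0 0 1' ; python3 - <<'E'
from h import *
print(read_state()['eef_pos'])
a=camera("top")[0];b=camera("side")[0]
A=cv2.resize(a[240:360,180:310],None,fx=3,fy=3,interpolation=3);B=cv2.resize(b[150:290,150:300],None,fx=2.57,fy=2.57,interpolation=3)
h=min(len(A),len(B));cv2.imwrite("pics/c1.png",np.hstack([A[:h],B[:h]])[:,:,::-1])
E
```

```text
clock: 1.6
eef_pos: [485.5, 158.5, 117.3]
eef_rot: [-3.138, -0.006, 2.816]
wrist_force: [0.3, 0.5, -1.3]
finger_gap: 0.4
finger_force: 0.0
[485.47583572 158.54661521 117.34929884]
```

View pics/c1.png

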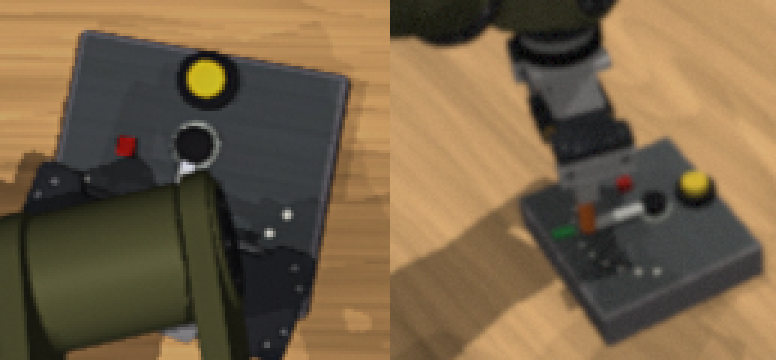

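The close view has the orange knob at about (586,218) in the right-hand crop, with the closed fingers just behind and above it. I'll check the projected TCP against the picture.

```bash
cat >>h.py <<'E'
def proj(n,P):
    i=camera_info(n);T=np.linalg.inv(i["world_from_camera"]);c=T[:3,:3]@np.array(P,float)+T[:3,3];u=i["intrinsics"]@c;return u[:2]/u[2]
E
python3 - <<'E'
from h import *
t=read_state()['eef_pos']
for P in(t,[t[0],t[1],72],[496,185,100],[496,185,60]):
    u=proj("side",P);print(P,u,(u-[150,150])*2.57+[390,0])
b=camera("side")[0]
u=proj("side",t).astype(int)
c=b[u[1]-40:u[1]+35,u[0]-50:u[0]+50].copy();c=cv2.resize(c,None,fx=7,fy=7,interpolation=3);cv2.drawMarker(c,(350,280),(255,0,255),0,20,1)
cv2.imwrite("pics/c2.png",c[:,:,::-1])
E
```

```text
[487.52066379 159.23996826 121.76934436] [226.58497433 226.40027524] [586.82338402 196.34870737]
[np.float64(487.52066379007096), np.float64(159.2399682649521), 72] [229.2084236 240.601592 ] [593.56564866 232.84609145]
[496, 185, 100] [224.52736775 225.75440543] [581.53533513 194.68882196]
[496, 185, 60] [226.63992993 236.95066703] [586.96461992 223.46321427]
```

View pics/c2.png

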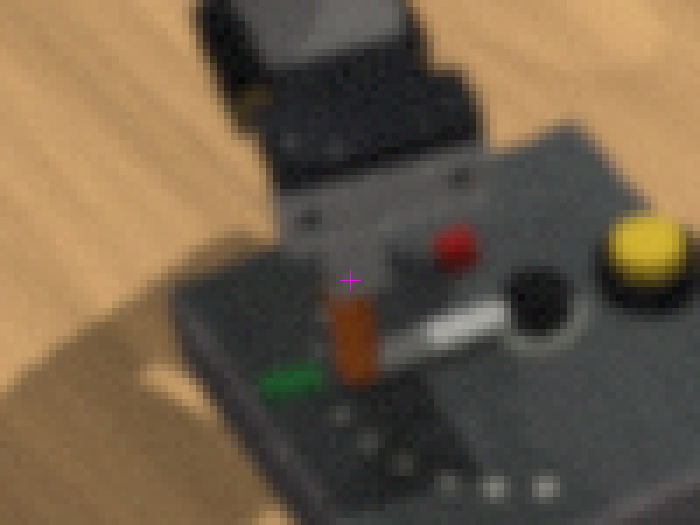

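```bash
python3 -m handwheel '0 0 -0.6 0 1;0 0 -0.6 0 1;0 0 0 0 1'; python3 - <<'E'
import numpy as np
p=np.array([563,166.]);a=np.radians(185.1-5*np.arange(1,13.));w=np.c_[p[0]+73*np.cos(a),p[1]+73*np.sin(a)]
w=np.vstack([[487.5,159.2],w]);print(w[-1],(np.diff(w,axis=0)/40).round(2).tolist())
E
```

```text
clock: 2.0
eef_pos: [486.5, 159.1, 71.7]
eef_rot: [-3.14, -0.002, 2.817]
wrist_force: [-0.4, -0.1, -1.0]
finger_gap: 0.3
finger_force: 0.0
[521.0246166  225.72492937] [[0.06, 0.17], [0.01, 0.16], [0.02, 0.16], [0.03, 0.16], [0.05, 0.15], [0.06, 0.15], [0.07, 0.14], [0.09, 0.13], [0.1, 0.13], [0.11, 0.12], [0.12, 0.11], [0.13, 0.1]]
```

```bash
python3 -m handwheel '0.06 0.17 0 -1 1;0.01 0.16 0 -1 1;0.02 0.16 0 -1 1;0.03 0.16 0 -1 1;0.05 0.15 0 -1 1;0.06 0.15 0 -1 1;0.07 0.14 0 -1 1;0.09 0.13 0 -1 1;0.1 0.13 0 -1 1;0.11 0.12 0 -1 1'; python3 -m handwheel '0.06 0.06 0 -0.5 1;0.06 0.06 0 -0.5 1;0 0 0 0 1'
```

```text
clock: 2.83
eef_pos: [511.9, 218.8, 75.8]
eef_rot: [3.14, -0.0, 1.94]
wrist_force: [-3.4, 0.2, -0.3]
finger_gap: 0.3
finger_force: 1.3
clock: 3.08
eef_pos: [517.2, 223.5, 75.7]
eef_rot: [3.139, -0.0, 1.855]
wrist_force: [0.2, -0.1, 0.1]
finger_gap: 0.3
finger_force: 0.0
```

```bash
python3 -m handwheel '0.08 0.04 0 0 1;0 0 0 0 1';python3 -m handwheel '0.08 0.03 0 0 1;0 0 0 0 1';python3 -m handwheel '0.08 0.03 0 0 1;0 0 0 0 1'
```

```text
clock: 3.25
eef_pos: [520.3, 224.8, 74.8]
eef_rot: [3.14, -0.0, 1.858]
wrist_force: [-1.0, 0.6, -0.1]
finger_gap: 0.5
finger_force: 0.0
clock: 3.42
eef_pos: [523.2, 225.8, 73.9]
eef_rot: [3.141, -0.0, 1.857]
wrist_force: [-0.1, 0.2, -0.2]
finger_gap: 0.4
finger_force: 0.0
clock: 3.58
eef_pos: [524.8, 226.5, 73.3]
eef_rot: [-3.138, 0.0, 1.857]
wrist_force: [-11.7, -3.0, 6.5]
finger_gap: 0.5
finger_force: 5.7
```

```bash
python3 -m handwheel '-0.1 -0.05 0 0 1;-0.5 -0.2 0 0 1;0 0 1 0 1;0 0 1 0 1;0 0 1 0 1;0 0 0 0 1'; python3 - <<'E'
from h import *
b=camera("side")[0];a=camera("top")[0]
for n,im,bx in(("side",b,(195,195,300,285)),("top",a,(190,245,300,350))):
  for c,z in(("orange",100),("green",50),("yellow",67)):
    try: ce,s=blob(im,c,bx);print(n,c,ce.round(1),s[4],ray(n,ce,z).round(1))
    except Exception as e:print(n,c,'none')
E
```

```text
clock: 4.08
eef_pos: [504.4, 217.6, 201.4]
eef_rot: [3.13, -0.001, 1.857]
wrist_force: [-0.5, 0.7, 1.8]
finger_gap: 0.5
finger_force: 0.0
side orange [229.1 211.6] 57 [535.1 220.  100. ]
side green [217. 240.] 23 [476.  201.7  50. ]
side yellow [268.  220.7] 60 [607.7 154.7  67. ]
top orange [210.7 296.2] 25 [544.6 232.7 100. ]
top green [226.6 328.1] 48 [477.8 205.7  50. ]
top yellow [248.2 265.8] 127 [612. 161.  67.]
```

```bash
python3 -m handwheel '0.66 -0.37 0 0 1;0.66 -0.37 0 0 1;0.66 -0.37 0 0 1;0.67 -0.36 0 0 1;0 0 -1 0 1;0 0 -1 0 1;0 0 -0.9 0 1;0 0 0 0 1;0 0 0 0 1'; python3 -m handwheel '0 0 -0.2 0 1;0 0 -0.1 0 1;0 0 0 0 1'
```

```text
clock: 4.93
eef_pos: [606.9, 157.8, 75.7]
eef_rot: [-3.137, -0.0, 1.857]
wrist_force: [0.3, -0.6, 0.6]
finger_gap: 0.5
finger_force: 0.0
clock: 5.18
eef_pos: [608.5, 158.2, 66.4]
eef_rot: [3.14, 0.0, 1.857]
wrist_force: [0.7, 0.2, 2.1]
finger_gap: 0.6
finger_force: 0.9
```

```bash
for i in 1 2; do python3 -m handwheel '0 0 -0.05 0 1;0 0 0 0 1'|egrep 'pos|force'; done; python3 -m handwheel '0 0 -0.07 0 1;0 0 0 0 1;0 0 0 0 1'|egrep 'pos|force'
```

```text
eef_pos: [608.5, 158.2, 64.4]
wrist_force: [0.6, 0.2, 3.4]
finger_force: 1.5
eef_pos: [608.4, 158.2, 62.0]
wrist_force: [2.0, 1.1, 5.6]
finger_force: 2.2
eef_pos: [608.6, 158.2, 61.0]
wrist_force: [-6.2, -0.1, 21.1]
finger_force: 10.5
```

```bash
python3 -m handwheel '0 0 0.4 0 1;0 0 1 0 1;0 0 1 0 1;-0.31 -0.91 0.3 0.4 0;-0.31 -0.91 0 0 0;-0.31 -0.91 0 0 0;-0.31 -0.91 0 0 0;-0.31 -0.91 0 0 0;-0.31 -0.91 0 0 0;-0.31 -0.91 0 0 0;-0.31 -0.91 0 0 0'; python3 -m handwheel '-0.32 -0.95 0 0 0;0 0 -1 0 0;0 0 0 0 0;0 0 0 0 0' 8;  python3 - <<'E'
from h import *
b=camera("side")[0];a=camera("top")[0]
for n,im,bx in(("side",b,(195,195,300,285)),("top",a,(190,245,300,350))):
  for c,z in(("orange",100),("green",50),("yellow",67)):
    try: ce,s=blob(im,c,bx);print(n,c,ce.round(1),s[4],ray(n,ce,z).round(1))
    except Exception as e:print(n,c,'none')
c=cv2.resize(b[230:380,260:410],None,fx=4,fy=4,interpolation=3);cv2.imwrite("pics/d1.png",c[:,:,::-1])
E
```

```text
clock: 6.68
eef_pos: [507.5, -134.7, 166.5]
eef_rot: [-3.141, -0.0, 1.892]
wrist_force: [1.4, -1.0, 0.7]
finger_gap: 50.7
finger_force: 0.0
clock: 7.02
eef_pos: [494.9, -170.7, 125.6]
eef_rot: [-3.138, -0.003, 1.891]
wrist_force: [-0.2, -0.8, 0.6]
finger_gap: 77.4
finger_force: 0.0
side orange none
side green [217.1 239.9] 22 [476.5 201.8  50. ]
side yellow none
top orange [209.4 296.8] 45 [543.1 235.3 100. ]
top green [226.6 328.1] 48 [477.8 205.7  50. ]
top yellow [248.2 265.8] 128 [612.  161.1  67. ]
```

View pics/d1.png

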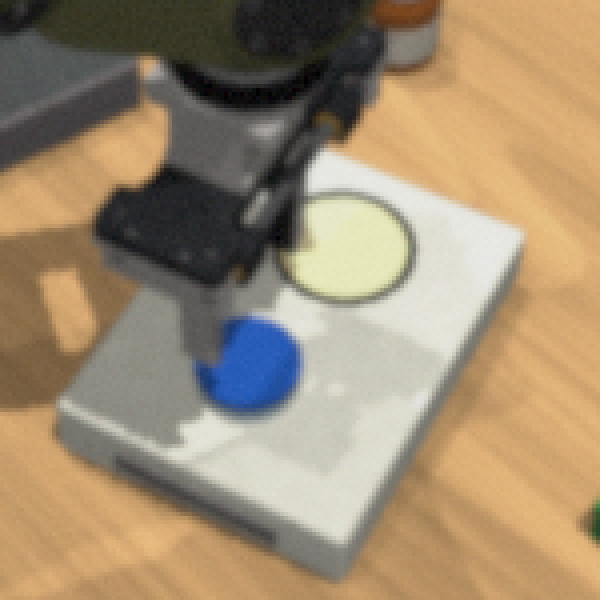

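The open fingers straddle the dish, which is at about (250,365) in the crop. The window is at (345,247). Next I descend and grip gently.

```bash
python3 -m handwheel '0 0 0 0 0;0 0 0 0 0;0 0 -0.6 0 0;0 0 -0.6 0 0;0 0 -0.4 0 0;0 0 -0.1 0 0;0 0 0 0 0;0 0 0 0 0'; python3 -m handwheel '0 0 0 0 1;0 0 0 0 1;0 0 0 0 1;0 0 0 0 1;0 0 0 0 1;0 0 0 0 1;0 0 0 0 1;0 0 0 0 1' 5
```

```text
clock: 7.78
eef_pos: [496.6, -171.1, 59.8]
eef_rot: [3.141, 0.001, 1.892]
wrist_force: [0.4, -0.1, 0.5]
finger_gap: 93.9
finger_force: 0.0
clock: 8.45
eef_pos: [496.0, -171.2, 58.8]
eef_rot: [3.141, 0.0, 1.892]
wrist_force: [0.3, 0.2, 3.5]
finger_gap: 58.9
finger_force: 5.0
```

```bash
python3 -m handwheel '0.1 0.03 0 0 1;0.25 0.07 0 0 1;0.25 0.07 0 0 1;0.25 0.07 0 0 1;0.25 0.07 0 0 1;0.25 0.07 0 0 1;0.25 0.07 0 0 1;0.25 0.07 0 0 1;0.25 0.07 0 0 1;0.25 0.07 0 0 1;0.2 0.06 0 0 1;0.08 0.025 0 0 1'; python3 -m handwheel '0 0 0 0 1;0 0 0 0 1;0 0 0 0 1'; python3 - <<'E'
from h import *
b=camera("side")[0]
c=cv2.resize(b[250:340,295:415],None,fx=5,fy=5,interpolation=3);cv2.imwrite("pics/d2.png",c[:,:,::-1])
E
```

```text
clock: 9.45
eef_pos: [602.1, -141.0, 58.7]
eef_rot: [-3.141, 0.0, 1.892]
wrist_force: [-6.4, -1.7, 8.6]
finger_gap: 58.9
finger_force: 5.0
clock: 9.7
eef_pos: [601.8, -141.1, 58.8]
eef_rot: [3.14, 0.0, 1.892]
wrist_force: [3.6, 1.5, 2.7]
finger_gap: 59.0
finger_force: 5.0
```

View pics/d2.png

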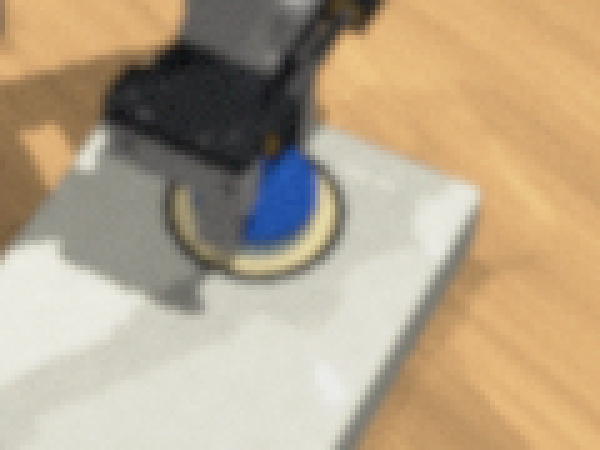

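```bash
python3 -m handwheel '0 0 0 0 0;0 0 0 0 0;0 0 0 0 0;0 0 0 0 0;0 0 0 0 0;0 0 0 0 0;0 0 0.5 0 0;0 0 1 0 0;0 0 1 0 0;0 0 0.5 0 0'; python3 -m handwheel '-0.09 0.95 0 0 1;-0.09 0.95 0 0 1;-0.09 0.95 0 0 1;-0.09 0.95 0 0 1;-0.09 0.95 0 0 1;0 0 0 0 1'; python3 - <<'E'
from h import *
a=camera("top")[0];b=camera("side")[0]
ce,s=blob(a,'blue',(340,240,460,360));print(ce,s,ray("top",ce,68))
ce,s=blob(b,'blue',(280,260,400,360));print(ce,s,ray("side",ce,68))
g=cv2.cvtColor(a,cv2.COLOR_RGB2HSV)
m=cv2.inRange(g,(0,0,0),(180,255,100))[250:297,362:412]
for c in cv2.findContours(m,cv2.RETR_EXTERNAL,cv2.CHAIN_APPROX_NONE)[0]:
  if len(c)>30: e=cv2.fitEllipse(c);print(e,ray("top",np.array(e[0])+[362,250],50))
c=np.hstack([cv2.resize(a[240:310,350:430],None,fx=5,fy=5,interpolation=3),cv2.resize(b[260:330,300:380],None,fx=5,fy=5,interpolation=3)]);cv2.imwrite("pics/d3.png",c[:,:,::-1])
E
```

```text
clock: 10.58
eef_pos: [602.1, -141.7, 183.6]
eef_rot: [3.137, 0.003, 1.892]
wrist_force: [-0.2, -0.3, 0.2]
finger_gap: 93.9
finger_force: 0.0
clock: 11.08
eef_pos: [582.3, 54.1, 178.9]
eef_rot: [3.141, -0.001, 1.896]
wrist_force: [-0.7, -0.0, -0.2]
finger_gap: 57.2
finger_force: 0.0
[387.72774869 273.07853403] [ 35  20  27  27 573] [ 601.27415576 -139.34068183   68.        ]
[345.26385224 287.96042216] [ 54  19  24  19 379] [ 597.60220132 -143.89654342   68.        ]
((24.47353172302246, 22.91032600402832), (37.38202667236328, 38.00263977050781), 146.76417541503906) [ 602.89849108 -138.80030322   50.        ]
```

View pics/d3.png

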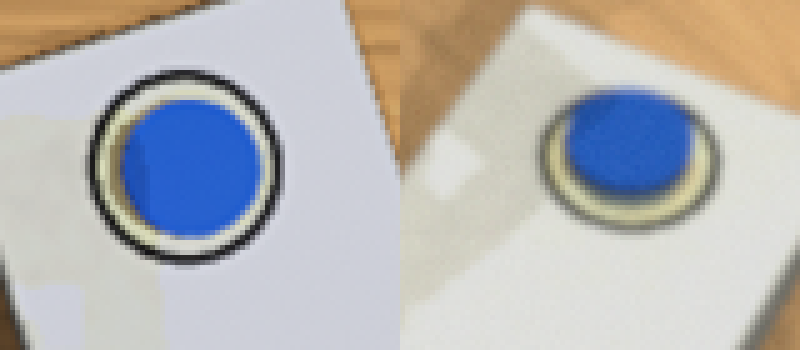

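The dish sits inside the window ring in both views (top: dish at (388,273), ring centre at (386,273)), so the offset is about 2 mm. Lever next.

```bash
python3 -m handwheel '-0.08 0.95 0 0 1;-0.08 0.95 0 0 1;-0.08 0.95 0 0 1;-0.08 0.95 0 0 1;-0.08 0.95 0 0 1;0 0 0 0 1;0 0 -1 0 1;0 0 0 0 1'; python3 - <<'E'
from h import *
t=read_state()['eef_pos'];print(t)
p=np.array([563,166.]);r=t[:2]-p;print(np.hypot(*r),np.degrees(np.arctan2(r[1],r[0])))
a=camera("top")[0];b=camera("side")[0]
for n,im,bx in(("side",b,(195,195,300,285)),("top",a,(190,245,300,350))):
  for c,z in(("orange",100),("green",50)):
    try: ce,s=blob(im,c,bx);print(n,c,ce.round(1),s,ray(n,ce,z).round(1))
    except Exception as e:print(n,c,'none')
E
```

```text
clock: 11.85
eef_pos: [565.3, 237.0, 132.8]
eef_rot: [-3.134, 0.0, 1.891]
wrist_force: [0.2, -0.1, -1.5]
finger_gap: 0.7
finger_force: 0.0
[565.27246003 236.98328031 132.80936309]
71.0196462807985 88.16635813170551
side orange [229.3 211.1] [31 11  7 15 55] [536.5 221.4 100. ]
side green [217.  240.1] [19 43  7  5 22] [475.8 201.5  50. ]
top orange none
top green [226.5 328.1] [33 78  8 11 49] [477.7 205.8  50. ]
```

```bash
python3 -m handwheel '0 0 -0.75 0 1;0 0 -0.75 0 1;0 0 0 0 1;0 0 0 0 1'; python3 - <<'E'
from h import *
t=read_state()['eef_pos'];p=np.array([563,166.]);a=np.radians(88.2+5*np.arange(1,11.));w=np.c_[p[0]+71*np.cos(a),p[1]+71*np.sin(a)]
w=np.vstack([t[:2],w]);print(t,w[-1],(np.diff(w,axis=0)/40).round(2).tolist())
E
```

```text
clock: 12.28
eef_pos: [567.5, 237.8, 79.7]
eef_rot: [-3.141, 0.0, 1.891]
wrist_force: [1.3, 0.3, 1.4]
finger_gap: 1.0
finger_force: 0.0
[567.54205358 237.83301047  79.65415953] [510.07120402 213.32380539] [[-0.21, -0.02], [-0.15, -0.02], [-0.15, -0.03], [-0.15, -0.04], [-0.14, -0.05], [-0.14, -0.07], [-0.13, -0.08], [-0.13, -0.09], [-0.12, -0.1], [-0.11, -0.11]]
```

```bash
python3 -m handwheel '-0.21 -0.02 0 1 1;-0.15 -0.02 0 1 1;-0.15 -0.03 0 1 1;-0.15 -0.04 0 1 1;-0.14 -0.05 0 1 1;-0.14 -0.07 0 1 1;-0.13 -0.08 0 1 1;-0.13 -0.09 0 1 1;-0.12 -0.1 0 1 1;-0.11 -0.11 0 1 1;0 0 0 0 1'; python3 - <<'E'
from h import *
t=read_state()['eef_pos'];p=np.array([563,166.]);r=t[:2]-p;print(t,np.hypot(*r),np.degrees(np.arctan2(r[1],r[0])))
a=camera("top")[0];b=camera("side")[0]
for n,im,bx in(("side",b,(195,195,300,285)),("top",a,(190,245,300,350))):
  for c,z in(("orange",80),("green",50)):
    try: ce,s=blob(im,c,bx);print(n,c,ce.round(1),s,ray(n,ce,z).round(1))
    except Exception as e:print(n,c,'none')
E
```

```text
clock: 13.2
eef_pos: [511.1, 214.0, 81.9]
eef_rot: [3.139, 0.003, 2.768]
wrist_force: [0.8, -0.2, 0.3]
finger_gap: 0.7
finger_force: 0.0
[511.0752874  213.95674669  81.89401103] 70.68256738337264 137.2749788918544
side orange none
side green [217.4 240. ] [19 43  8  5 26] [476.8 201.   50. ]
top orange none
top green none
```

```bash
python3 -m handwheel '-0.04 -0.045 0 0 1;-0.04 -0.045 0 0 1;0 0 0 0 1;0.1 0.1 0 0 1;0.2 0.2 0 0 1;0 0 1 0 1;0 0 1 0 1;0 0 1 0 1' ; python3 -m handwheel '0.3 0.9 0 0 1;0.3 0.9 0 0 1;0.3 0.9 0 0 1;0.3 0.9 0 0 1;0.3 0.9 0 0 1;0 0 0 0 1'; python3 - <<'E'
from h import *
a=camera("top")[0];b=camera("side")[0]
p=np.array([564.5,168.4])
for n,im,bx in(("side",b,(195,195,300,285)),("top",a,(190,245,300,350))):
  for c,z in(("orange",100),("green",50),("yellow",67)):
    try: ce,s=blob(im,c,bx);w=ray(n,ce,z);r=w[:2]-p;print(n,c,ce.round(1),s,w.round(1),np.hypot(*r),np.degrees(np.arctan2(r[1],r[0])))
    except Exception as e:print(n,c,'none')
c=np.hstack([cv2.resize(a[245:345,190:290],None,fx=4,fy=4,interpolation=3),cv2.resize(b[190:290,190:290],None,fx=4,fy=4,interpolation=3)]);cv2.imwrite("pics/e1.png",c[:,:,::-1])
E
```

```text
clock: 13.97
eef_pos: [518.4, 222.8, 199.7]
eef_rot: [-3.14, -0.002, 2.764]
wrist_force: [0.5, 0.6, 1.4]
finger_gap: 0.3
finger_force: 0.0
clock: 14.47
eef_pos: [578.5, 407.9, 195.6]
eef_rot: [-3.14, -0.002, 2.767]
wrist_force: [-0.2, 0.6, -0.7]
finger_gap: 0.2
finger_force: 0.0
side orange [224.3 225.3] [27 28  6  7 26] [496.7 186.7 100. ] 70.25799252723874 164.86101259010272
side green [217.1 240. ] [19 43  8  5 28] [476.4 201.6  50. ] 94.15681088757103 159.36829583052997
side yellow [267.9 220.3] [68 22 11  8 66] [608.6 156.   67. ] 45.81243389694136 -15.654802251131269
top orange [229.  318.6] [36 70  7  8 42] [498.8 192.9 100. ] 70.10036252128381 159.53085692534572
top green [226.6 328.2] [33 78  8 11 47] [477.6 205.7  50. ] 94.59926305554944 156.7651972778667
top yellow [248.2 265.8] [ 52  15  13  13 128] [612.  161.1  67. ] 48.092198952412005 -8.72236767380391
```

View pics/e1.png

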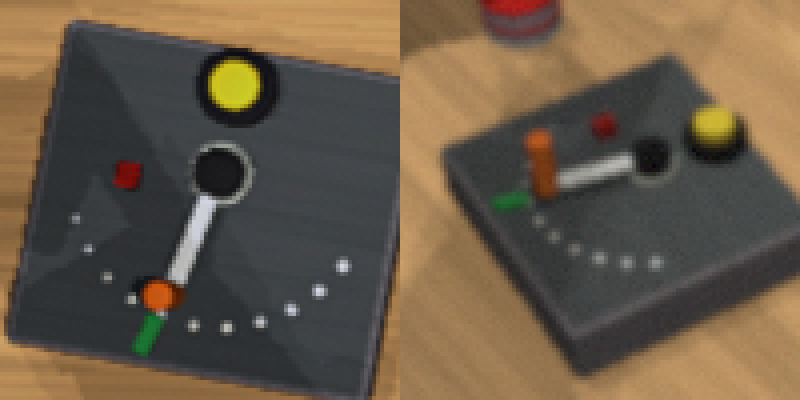

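The top view has the lever at (157,297) about 3° past the marker at (148,335). That is inside the 5.7° tolerance but close, so I'll nudge it back slightly from the other side.

```bash
python3 -m handwheel '-0.31 -0.9 0 0 1;-0.31 -0.9 0 0 1;-0.31 -0.9 0 0 1;-0.31 -0.9 0 0 1;-0.31 -0.9 0 0 1;-0.31 -0.9 0 0 1;-0.34 -0.9 0 0 1;0 0 -1 0 1;0 0 -1 0 1;0 0 -0.9 0 1;0 0 0 0 1;0 0 0 0 1'; python3 -m handwheel '0 0 0 0 1'
```

```text
clock: 15.57
eef_pos: [490.0, 149.9, 82.9]
eef_rot: [-3.14, -0.002, 2.763]
wrist_force: [-0.1, 0.2, 1.3]
finger_gap: 0.4
finger_force: 0.0
clock: 15.65
eef_pos: [491.6, 150.6, 85.0]
eef_rot: [3.14, 0.002, 2.764]
wrist_force: [0.2, -0.1, -0.2]
finger_gap: 0.4
finger_force: 0.0
```

```bash
python3 -m handwheel '0 0.2 0 0 1;0 0.2 0 0 1;0 0.05 0 0 1;0 0 0 0 1'|egrep 'pos|wrist'; python3 -m handwheel '0 0.05 0 0 1;0 0 0 0 1'|egrep 'pos|wrist'; python3 -m handwheel '0.01 0.05 0 0 1;0 0 0 0 1'|egrep 'pos|wrist'; python3 -m handwheel '0.01 0.05 0 0 1;0 0 0 0 1'|egrep 'pos|wrist'
```

```text
eef_pos: [490.9, 169.7, 83.4]
wrist_force: [-0.2, -0.6, 0.0]
eef_pos: [490.7, 170.9, 82.8]
wrist_force: [0.1, -0.6, -0.3]
eef_pos: [491.2, 172.8, 82.7]
wrist_force: [1.5, 0.2, -0.4]
eef_pos: [491.6, 174.7, 82.6]
wrist_force: [1.4, -0.2, 0.2]
```

```bash
python3 -m handwheel '0.01 0.05 0 0 1;0 0 0 0 1'|egrep 'pos|wrist'; python3 -m handwheel '0 -0.3 0 0 1;0 -0.1 0.5 0 1;0 0 1 0 1;0 0 1 0 1;-0.4 -0.9 0 0 1;-0.4 -0.9 0 0 1;-0.4 -0.9 0 0 1;-0.4 -0.9 0 0 1;0 0 0 0 1'; python3 - <<'E'
from h import *
a=camera("top")[0];b=camera("side")[0]
for n,im,bx,p in(("side",b,(195,195,300,285),[561.5,163.4]),("top",a,(190,245,300,350),[564.5,168.4])):
  for c,z in(("orange",100),("green",50),("yellow",67)):
    try: ce,s=blob(im,c,bx);w=ray(n,ce,z);r=w[:2]-p;print(n,c,ce.round(1),s,w.round(1),np.hypot(*r),np.degrees(np.arctan2(r[1],r[0])))
    except Exception as e:print(n,c,'none')
E
```

```text
eef_pos: [492.0, 176.7, 82.6]
wrist_force: [0.6, -1.3, 0.2]
clock: 17.4
eef_pos: [425.7, 12.1, 182.7]
eef_rot: [-3.141, 0.0, 2.761]
wrist_force: [0.0, 1.2, 0.5]
finger_gap: 0.8
finger_force: 0.0
side orange none
side green [217.1 240. ] [19 43  8  5 23] [476.1 201.4  50. ] 93.47653165878741 155.98848300391379
side yellow [268.  220.5] [68 22 11  8 68] [608.3 155.3  67. ] 47.54730710324954 -9.86298813767677
top orange [227.5 318. ] [34 70  8  7 44] [500.1 196.2 100. ] 70.1364623901119 156.68004748533173
top green [226.6 328.1] [33 78  8 11 48] [477.8 205.7  50. ] 94.36357544925579 156.74125550424375
top yellow [248.2 265.8] [ 52  15  13  13 128] [612.  161.1  67. ] 48.092198952412005 -8.72236767380391
```

```bash
python3 -m handwheel '0 0 0 0 1;0 0 0 0 1;0 0 0 0 1'|head -2; python3 -c "
from cell import *
print(sign_off())"
```

```text
clock: 17.75
eef_pos: [428.1, 17.4, 182.5]
the job is handed in; nothing more can be done
None
```

The job is done and handed in after about 18 s on the robot's clock: lever to idle, lamp pressed and released, dish slid to about 2 mm from the window centre, and lever within about 0.1° of the green marker by the top camera. The arm is clear of everything; no verdict came back from the hand-in.

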